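Lock off the glaze stirrer, then free its guard

TASK

Make the glaze stirrer safe to clean: swing the isolator lever (the one with the straight upright post) counter-clockwise, as seen from above, until you feel it come up against its rubber stop, and leave it there; this frees the guard-release lever (the one with the ball), which you then swing counter-clockwise fully over to its own stop. Handle both gently: never force a lever hard against its stop or its lock (about 15 N at the grip is plenty), and leave the pots, tools and other things where they are.

Things in the scene. Friction and masses are not known exactly. Their poses are not given: they have to be found in the camera images.
- box: grey cast-metal interlock box fixed to the table, 230 x 370 mm at its foot, 83 mm high, steel lid. Origin: centre of its underside; z up; at yaw 0 x points away from the robot and y to its left (yaw varies by 0.3 rad either way). In this frame the isolator lever's vertical axis is at x=0, y=+75 mm, the guard-release lever's at x=0, y=-75 mm
- isolator (a joint): angle (rad) of the isolator lever about its vertical axis, growing counter-clockwise seen from above; at 0 its arm points 75 degrees counter-clockwise from the box's x axis. It starts between 0 and 0.25. Its rubber stop is met somewhere between 0.85 and 1.65: the lever was clamped to its spindle at an unknown angle, so the place differs each time, cannot be seen and must be felt
- isolator_grip (a point): on the axis of the isolator's grip, a plain black upright round post 18 mm in diameter that rises from the arm at 102 mm to 160 mm above the table; this point is 138 mm above the table and 85 mm from the lever's axis, and moves with the lever. The arm below it is a flat steel bar 20 mm wide, its top 102 mm above the table
- isolator_axis (a point): point on the isolator lever's vertical turning axis, 138 mm above the table, level with isolator_grip
- release (a joint): angle (rad) of the guard-release lever about its vertical axis, growing counter-clockwise seen from above; at 0 its arm points 190 degrees counter-clockwise from the box's x axis. It starts at 0. While locked it moves only about 0.05 rad and then is held hard; once free it turns to its own rubber stop, met at 1.25. Friction and stop stiffness as for the isolator
- release_grip (a point): centre of the guard-release lever's grip, a black ball 28 mm in diameter on a steel stem 12 mm thick that rises from the arm (top of the arm 102 mm above the table); this point is 137 mm above the table and 85 mm from the lever's axis, and moves with the lever
- release_axis (a point): point on the guard-release lever's vertical turning axis, 137 mm above the table, level with release_grip
- isolator_lever: the isolator lever; origin on its axis at table height. Dry friction, about 2.4 N at the grip, holds it wherever left. The stop is hard rubber: past first touch the force at the grip grows by about 4 N per mm. The other lever is free only while this one is within about 0.04 rad (3 mm at the grip) of touching its stop, or against it. Once the other lever is over, this one is trapped
- release_lever: the guard-release lever; origin on its axis at table height, turns with the lever
- stops: the holder of the two rubber stops, inside the box and out of sight, never moves in the box; its origin is the box's origin
- pot_a: red-glazed pot standing upside down, 120 mm wide at the rim below, 116 mm tall; origin: centre of its underside; to be left alone
- pot_b: second red-glazed pot, same shape; origin: centre of its underside; to be left alone
- jug: clay-coloured mug-shaped jug, 90 mm wide, 130 mm tall; origin: centre of its underside; to be left alone
- bowl: grey open bowl, 170 mm wide, 60 mm tall; origin: centre of its underside; to be left alone
- jar: white jar with a steel lid, 60 mm wide, 75 mm tall; origin: centre of its underside; to be left alone
- brush: glaze brush lying flat on the table in front of the box; to be left alone
- cup: small white porcelain test cup, upside down, 40 mm wide, 38 mm tall, standing on top of the interlock box at its far edge; origin: centre of its underside; to be left alone

How it is judged (in metres and radians):
On the way, in this order (a step that is already met when the one before it is completed fails the run):
1. the isolator lever has been swung over while the guard-release lever is still locked (value of joint isolator above 0.75 rad and value of joint release below 0.15 rad), for 0.2 s.
2. the guard-release lever has been swung fully over (value of joint release above 1.17 rad), for 0.2 s.
At the end, for the whole second after the job is handed in: The guard-release lever stands fully over (joint release above 1.17 rad) and the isolator lever is still over (joint isolator above 0.70 rad, trapped by the interlock), both at rest and let go (value of joint release above 1.17 rad and value of joint isolator above 0.7 rad and velocity of joint each of release, isolator below 0.05 rad/s); the robot touches nothing.
It fails at once if a lever is forced against its rubber stop with more than 30 N at the stop (about 20 N at the grip) (contact force between any of isolator_lever, release_lever and stops above 30 N).
It fails at once if a lever is forced against the interlock with more than 30 N (about 20 N at the grip) (contact force between isolator_lever and release_lever above 30 N).
It fails at once if one of the other things is pushed more than 30 mm from where it stood (distance of any of pot_a, pot_b, jug, bowl, jar, brush, cup from where it was at the start of the episode above 0.03 m).
It also fails if it takes over 64 s, if anything falls off the work surface, if the arm or the gripper's body presses on something with over 40 N, if the wrist force passes 120 N, or if a joint passes its speed limit or range.

ROBOT

A 6-joint arm with a two-finger parallel gripper is mounted at the origin on the work surface. World frame = base frame: x ahead of the robot, y to its left, z up, the work surface at z = 0. Lengths are in mm, angles in rad, forces in N, time in s.
With the tool pointing down it reaches from about 350 to 975 mm from the base axis. Payload 7.1 kg.
Tool frame: the origin (TCP) lies at the very end of the fingers, on their centre line; the grasp point (between the pads) lies 19 mm behind it; z points along the fingers, y is the direction in which the jaws open and shut (so a half turn about z gives the same grasp; the last joint's range is limited). The gripper opens to 88 mm and grips with 3 to 60 N. Pads are 20 mm wide; open, the fingers measure 115 mm over their backs; the gripper's body (75 mm by 178 mm) begins 61 mm behind the grasp point.
Start: joints at [1.224, 0.423, 1.63, -0, 1.089, -0.019], TCP at [201.194, 591.714, 222.675] pointing down, gripper open.
Joint ranges: [-3, 3], [-0.9, 2.11], [0.09, 2.58], [-1.31, 4.45], [0.11, 2.69], [-2.54, 2.54]. Speed limits (rad/s): [2.39, 2.39, 3.01, 3.14, 3.14, 3.14].

INTERFACE

Orientations are given as a rotation vector (axis times angle).
In Python, from workcell import ctrl, imaging gives the robot as it stands. The module is installed in compiled form; this text tells all that it offers.
- The arm moves only by the shell command python3 -m pendant 'ROWS'. ROWS is JSON, a list of rows, each an object with "turn": the turn, a rotation vector about the world's x, y, z in rad, a list of three; "dp": the shift along the world's x, y, z in m, a list of three; "claw": the finger opening in m, from 0 to 0.0878. A call has 1 to 8 rows; each row is the pose to reach, as a shift and turn from the pose commanded when the call began; what a row does not reach only later rows make up. A row lasts 1/10 s, in which the tool goes at most 50 mm and 8.59 degrees, less where a joint would pass 70% of its speed; a pose out of reach is approached as far as the arm can. A call with a gripper value outside its range is refused whole. The fingers move at their own pace and stop on an object; the grip force is fixed at half the most. Time passes only in rows, so rows that repeat a pose let the fingers close. It gives the time, the measured TCP pose, the force and the opening at its end, in the units of the state.
- ctrl.get_obs(): the state, without advancing time (a new reading comes with each control period).
- imaging.get_image(name): name is "side" or "top"; returns a dict with "pixels" (384x512x3 uint8, blue, green, red), "fov_y" (degrees; the focal length in pixels is half the picture's height over the tangent of half this angle, whatever the lens; pixels are square), "cx", "cy" (the principal point, pixels), "xyz" and "rotation" of the camera in the world. Camera axes: x right, y up, looking along -z (the intrinsics and any distortion apply to the point x, -y, -z); pixel columns grow to the right and rows downward; lengths in mm; the calibration is good to about 2 mm. A picture is of the moment at which its call begins. There is no depth.
- ctrl.close_job(): hands the job in, once; it reports no verdict.
The state is a dict: "t": time; "qpos": joint angles; "qvel": joint speeds; "joint_torque": joint torques, N m; "ee_pos": TCP position; "orientation": TCP orientation; "ft_force": force on the tool from outside, world axes, zero at the start; "moment": the same for the moment, N m; "width": finger opening in mm.
Only numpy, scipy, OpenCV 4.12 (cv2) and the standard library are available. Lean on these libraries where they do the work, as an engineer would, in place of code of your own. Each camera call takes 0.05 s, during which the arm holds its last target.

## Working session

There is one attempt and no reset: what is moved stays moved. The work goes in short steps, Python scripts to look and compute and a shell command to move; the robot and the scene stay as the last step left them, time stands still between calls to the robot, and variables do not carry over. Pictures are saved under pics/ and viewed, and the job is handed in when it is done.

```bash
mkdir -p pics; python3 - <<'E'
from workcell import ctrl, imaging
import cv2
print(ctrl.get_obs())
for n in ("side","top"):
    d=imaging.get_image(n); cv2.imwrite(f"pics/{n}0.png",d["pixels"])
    print(n,{k:v for k,v in d.items() if k!="pixels"})
E
```

```text
{'t': 0.0, 'qpos': array([ 1.22397610e+00,  4.23834830e-01,  1.63065037e+00,  3.15999686e-05,
        1.08861309e+00, -1.90030870e-02]), 'qvel': array([ 0.00032913, -0.00144925, -0.00113843, -0.00117623,  0.00142054,
       -0.00169468]), 'joint_torque': array([-1.25964747e-03, -5.44629014e+01, -2.73658669e+01,  6.43077702e-02,
        2.26819416e-02, -5.83485917e-05]), 'ee_pos': array([201.02175523, 591.2205719 , 221.92102366]), 'orientation': array([-5.12604777e-01, -3.09918406e+00,  2.31737558e-03]), 'ft_force': array([-0.54143984, -0.54760378, -0.36714832]), 'moment': array([ 0.01579773, -0.03912585, -0.01800689]), 'width': 88.0465784156998}
side {'fov_y': 57.95539159553393, 'cx': 245.7424215551332, 'cy': 190.5201425580722, 'xyz': array([  -7.80188694, -500.80449612,  600.61203648]), 'rotation': array([ 0.90784009, -0.42079449, -0.74458515])}
top {'fov_y': 49.939080699571115, 'cx': 256.24723081007915, 'cy': 189.0277205605929, 'xyz': array([ 306.83273434,    2.99675075, 1297.94383502]), 'rotation': array([ 0.14315819, -0.1294571 , -1.54312841])}
```

View pics/side0.png

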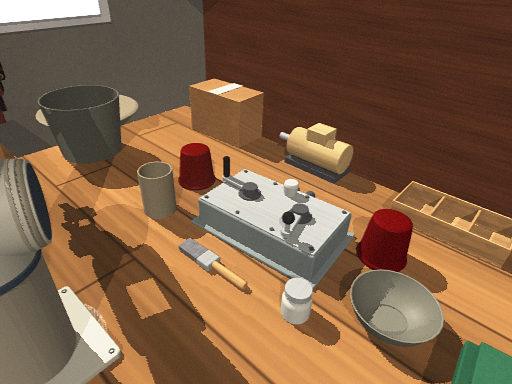

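View pics/top0.png

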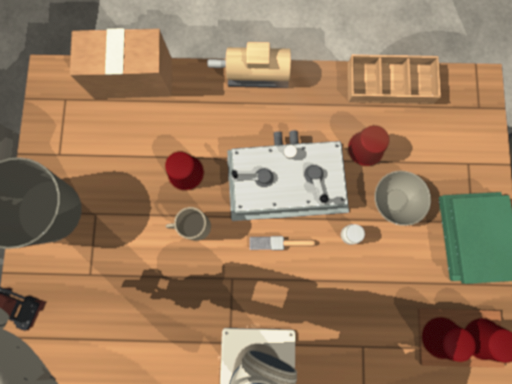

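```bash
cat > h.py <<'E'
import numpy as np, cv2
from workcell import ctrl, imaging
from scipy.spatial.transform import Rotation as R
def f(d): return 192/np.tan(np.radians(d["fov_y"])/2)
def ray(d,u,v):
    c=np.array([(u-d["cx"])/f(d),-(v-d["cy"])/f(d),-1.]); r=R.from_rotvec(d["rotation"]).apply(c); return d["xyz"],r/np.linalg.norm(r)
def plane(d,u,v,z):
    o,r=ray(d,u,v); return o+r*(z-o[2])/r[2]
def proj(d,p):
    c=R.from_rotvec(d["rotation"]).inv().apply(np.asarray(p,float)-d["xyz"]); return np.array([d["cx"]-f(d)*c[...,0]/c[...,2], d["cy"]+f(d)*c[...,1]/c[...,2]]).T
def tri(d1,p1,d2,p2):
    o1,r1=ray(d1,*p1);o2,r2=ray(d2,*p2)
    s=np.linalg.lstsq(np.c_[r1,-r2],o2-o1,rcond=None)[0]
    a,b=o1+s[0]*r1,o2+s[1]*r2; return (a+b)/2,np.linalg.norm(a-b)
E
python3 - <<'E'
from h import *
d=imaging.get_image("top"); s=imaging.get_image("side")
cv2.imwrite("pics/topz.png",cv2.resize(d["pixels"][125:225,215:355],None,fx=5,fy=5,interpolation=cv2.INTER_CUBIC))
cv2.imwrite("pics/sidez.png",cv2.resize(s["pixels"][145:290,190:360],None,fx=4,fy=4,interpolation=cv2.INTER_CUBIC))
E
```

```text
(no output)
```

View pics/topz.png

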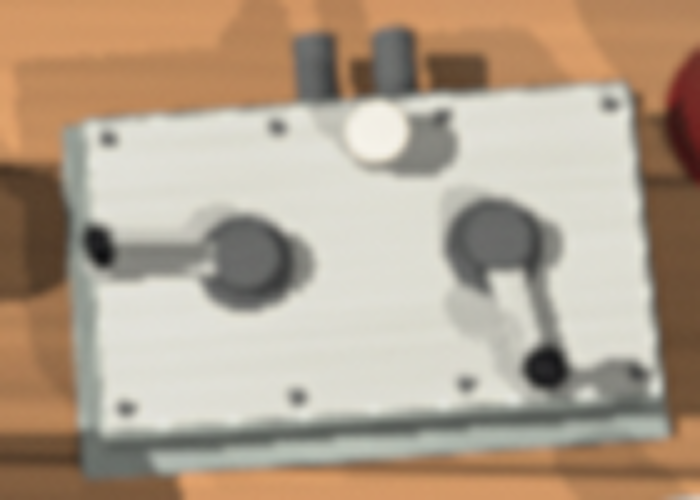

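View pics/sidez.png

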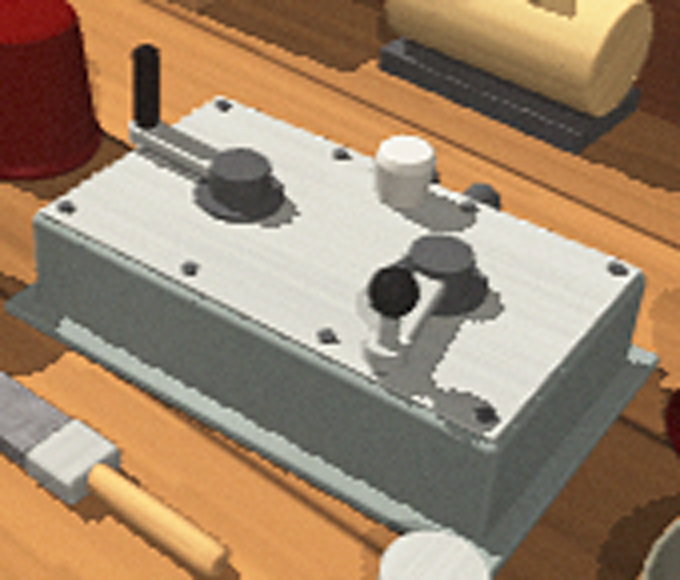

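```bash
python3 - <<'E'
from h import *
d=imaging.get_image("top"); s=imaging.get_image("side")
T=lambda u,v:((u+.5)/5+215-.5,(v+.5)/5+125-.5)
S=lambda u,v:((u+.5)/4+190-.5,(v+.5)/4+145-.5)
cs=[T(82,122),T(630,84),T(666,406),T(101,438)]
P=np.array([plane(d,*c,83) for c in cs]);print(P.round(0), P.mean(0).round(1))
for a,b in((0,1),(3,2),(1,2),(0,3)): 
    v=P[a]-P[b]; print(np.linalg.norm(v).round(), np.arctan2(v[1],v[0])*1, )
cS=[S(37,215),S(222,98),S(643,270),S(497,440)]
P=np.array([plane(s,*c,83) for c in cS]);print(P.round(0), P.mean(0).round(1))
for n,a,b in(("ball",T(545,368),S(393,291)),("hubI",T(250,252),S(240,163)),("hubR",T(496,235),S(443,253)),("post",T(97,245),S(146,58))):
    p,e=tri(d,a,s,b);print(n,p.round(1),e.round(1))
print("ball",plane(d,*T(545,368),137),plane(s,*S(393,291),137))
print("post",plane(s,*S(146,54),160),plane(s,*S(147,124),102))
E
```

```text
[[ 642.   96.   83.]
 [ 674. -237.   83.]
 [ 476. -256.   83.]
 [ 449.   78.   83.]] [560.4 -79.9  83. ]
335.0 1.6644707747991834
336.0 1.6508851318397775
199.0 0.09615528969795945
194.0 0.0927203092316295
[[ 450.   70.   83.]
 [ 641.   86.   83.]
 [ 673. -239.   83.]
 [ 485. -256.   83.]] [562.4 -84.6  83. ]
ball [ 489.6 -177.3  136.5] 1.9
hubI [558.   -7.2 108.4] 1.3
hubR [ 573.9 -154.1  104.3] 2.8
post [552.9  78.1 153.7] 4.9
ball [ 488.82629104 -176.53848138  137.        ] [ 489.84851768 -178.2286942   137.        ]
post [550.93948529  72.6058805  160.        ] [555.7974992   77.25578961 102.        ]
```

```bash
python3 -m pendant '[{"dp":[0.025,-0.037,0],"turn":[0,0,-0.086],"claw":0.042},{"dp":[0.05,-0.073,0],"turn":[0,0,-0.172],"claw":0.042},{"dp":[0.075,-0.11,0],"turn":[0,0,-0.258],"claw":0.042},{"dp":[0.1,-0.147,0],"turn":[0,0,-0.344],"claw":0.042},{"dp":[0.125,-0.183,0],"turn":[0,0,-0.43],"claw":0.042},{"dp":[0.15,-0.22,0],"turn":[0,0,-0.516],"claw":0.042},{"dp":[0.175,-0.257,0],"turn":[0,0,-0.602],"claw":0.042},{"dp":[0.2,-0.294,0],"turn":[0,0,-0.688],"claw":0.042}]'
```

```text
t: 1.1
ee_pos: [402.0, 296.2, 222.9]
orientation: [1.532, 2.742, 0.001]
ft_force: [0.2, 0.1, -0.3]
width: 42.0
```

```bash
python3 -m pendant '[{"dp":[0.025,-0.037,0],"turn":[0,0,-0.086],"claw":0.042},{"dp":[0.05,-0.073,0],"turn":[0,0,-0.172],"claw":0.042},{"dp":[0.075,-0.11,0],"turn":[0,0,-0.258],"claw":0.042},{"dp":[0.1,-0.147,0],"turn":[0,0,-0.344],"claw":0.042},{"dp":[0.125,-0.183,0],"turn":[0,0,-0.43],"claw":0.042},{"dp":[0.152,-0.22,0],"turn":[0,0,-0.516],"claw":0.042},{"dp":[0.152,-0.22,0],"turn":[0,0,-0.516],"claw":0.042}]'
python3 - <<'E'
from h import *
o=ctrl.get_obs(); print(R.from_rotvec(o["orientation"]).as_matrix()[:,1],o["ee_pos"])
s=imaging.get_image("side");t=imaging.get_image("top")
cv2.imwrite("pics/s1.png",s["pixels"]);cv2.imwrite("pics/t1.png",t["pixels"])
E
```

```text
t: 1.8
ee_pos: [556.1, 74.0, 222.9]
orientation: [2.184, 2.256, 0.002]
ft_force: [-0.0, -0.1, -1.0]
width: 41.9
[0.99946782 0.03254713 0.00218181] [556.06502561  73.96410074 222.89946908]
```

View pics/s1.png

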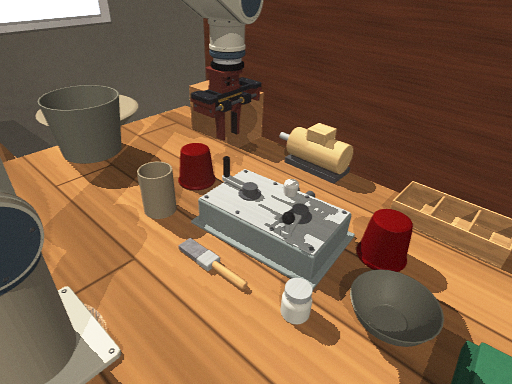

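```bash
python3 - <<'E'
from h import *
o=ctrl.get_obs(); print(o["t"],o["ee_pos"],o["qvel"].round(3),o["ft_force"])
E
python3 -m pendant '[{"dp":[0,0,-0.035],"turn":[0,0,0],"claw":0.042},{"dp":[0,0,-0.05],"turn":[0,0,0],"claw":0.042}]'
```

```text
1.9 [553.15538786  77.01786692 222.37501488] [ 0.036 -0.011  0.022  0.005  0.002 -0.002] [-0.62688329  0.08057834  0.08096176]
t: 2.1
ee_pos: [551.2, 78.8, 170.9]
orientation: [-2.174, -2.265, 0.003]
ft_force: [-0.3, -0.3, -0.6]
width: 41.8
```

```bash
python3 - <<'E'
from h import *
s=imaging.get_image("side")
cv2.imwrite("pics/s2.png",cv2.resize(s["pixels"][60:230,150:330],None,fx=4,fy=4,interpolation=cv2.INTER_CUBIC)[:600])
E
```

```text
(no output)
```

View pics/s2.png

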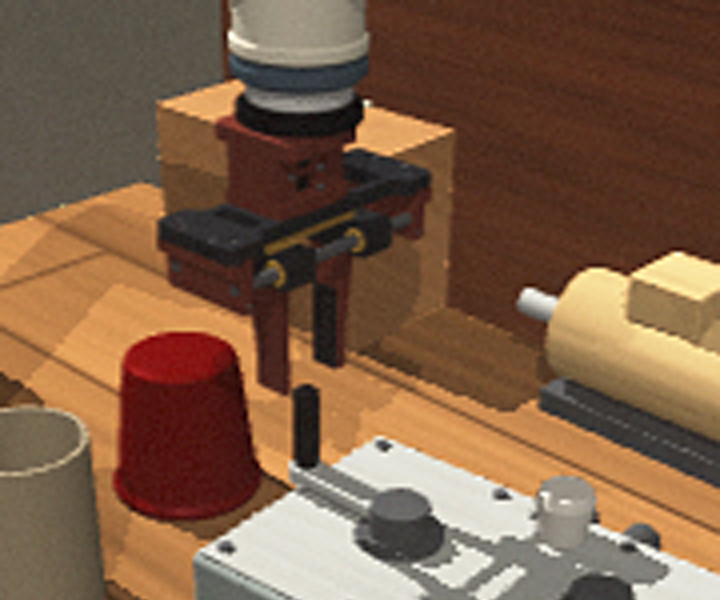

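```bash
python3 -m pendant '[{"dp":[0,0,-0.025],"turn":[0,0,0],"claw":0.042},{"dp":[0,0,-0.045],"turn":[0,0,0],"claw":0.042},{"dp":[0,0,-0.053],"turn":[0,0,0],"claw":0.042},{"dp":[0,0,-0.053],"turn":[0,0,0],"claw":0.042}]'
python3 - <<'E'
from h import *
o=ctrl.get_obs(); y=R.from_rotvec(o["orientation"]).as_matrix()[:,1];print(y,np.arctan2(y[1],y[0]),o["ee_pos"])
# waypoints: cage centre leads to post; finger inner face at +y/2; TCP = post pos along arc, lead 0
c=np.array([555.7,-6.4]); a0=np.arctan2(77.7+6.4,553.2-555.7)
for a in np.arange(92,178,4): 
    p=c+85*np.array([np.cos(np.radians(a)),np.sin(np.radians(a))]); print(a,(p-[553.2,77.7]).round(1),round(np.radians(a)-a0,3))
E
```

```text
t: 2.55
ee_pos: [552.2, 78.6, 119.2]
orientation: [-2.175, -2.265, 0.002]
ft_force: [0.1, 0.9, -0.7]
width: 41.8
[ 0.99917162  0.0406498  -0.00191704] 0.04066107953485514 [552.19278749  78.56701915 119.21118747]
92 [-0.5  0.8] 0.005
96 [-6.4  0.4] 0.075
100 [-12.3  -0.4] 0.145
104 [-18.1  -1.6] 0.215
108 [-23.8  -3.3] 0.284
112 [-29.3  -5.3] 0.354
116 [-34.8  -7.7] 0.424
120 [-40.  -10.5] 0.494
124 [-45.  -13.6] 0.564
128 [-49.8 -17.1] 0.634
132 [-54.4 -20.9] 0.703
136 [-58.6 -25.1] 0.773
140 [-62.6 -29.5] 0.843
144 [-66.3 -34.1] 0.913
148 [-69.6 -39.1] 0.983
152 [-72.6 -44.2] 1.052
156 [-75.2 -49.5] 1.122
160 [-77.4 -55. ] 1.192
164 [-79.2 -60.7] 1.262
168 [-80.6 -66.4] 1.332
172 [-81.7 -72.3] 1.401
176 [-82.3 -78.2] 1.471
```

```bash
python3 -m pendant '[{"dp":[-0.0065,0.0005,0],"turn":[0,0,0.07],"claw":0.042},{"dp":[-0.0125,-0.0005,0],"turn":[0,0,0.14],"claw":0.042},{"dp":[-0.018,-0.0015,0],"turn":[0,0,0.21],"claw":0.042},{"dp":[-0.024,-0.0035,0],"turn":[0,0,0.28],"claw":0.042},{"dp":[-0.0295,-0.0055,0],"turn":[0,0,0.35],"claw":0.042},{"dp":[-0.035,-0.008,0],"turn":[0,0,0.42],"claw":0.042},{"dp":[-0.04,-0.0105,0],"turn":[0,0,0.49],"claw":0.042},{"dp":[-0.045,-0.0135,0],"turn":[0,0,0.56],"claw":0.042}]'
```

```text
t: 3.35
ee_pos: [509.6, 64.9, 121.4]
orientation: [1.461, 2.778, 0.004]
ft_force: [3.4, 0.6, -1.9]
width: 42.0
```

```bash
python3 -m pendant '[{"dp":[-0.0025,-0.0018,0],"turn":[0,0,0.035],"claw":0.042},{"dp":[-0.005,-0.0035,0],"turn":[0,0,0.07],"claw":0.042},{"dp":[-0.0072,-0.0054,0],"turn":[0,0,0.105],"claw":0.042},{"dp":[-0.0094,-0.0073,0],"turn":[0,0,0.14],"claw":0.042},{"dp":[-0.0115,-0.0094,0],"turn":[0,0,0.175],"claw":0.042},{"dp":[-0.0115,-0.0094,0],"turn":[0,0,0.175],"claw":0.042}]'
python3 - <<'E'
from h import *
o=ctrl.get_obs(); print(o["ee_pos"],o["ft_force"],o["qvel"].round(3))
s=imaging.get_image("side"); t=imaging.get_image("top")
cv2.imwrite("pics/s3.png",cv2.resize(s["pixels"][60:230,150:330],None,fx=4,fy=4,interpolation=cv2.INTER_CUBIC)[:600])
cv2.imwrite("pics/t3.png",t["pixels"])
o=ctrl.get_obs(); print(o["ee_pos"],o["ft_force"],o["qvel"].round(3))
c=np.array([555.7,-6.4]); p0=c+85*np.array([np.cos(np.radians(134)),np.sin(np.radians(134))])
for a in np.arange(134,186,2): 
    p=c+85*np.array([np.cos(np.radians(a)),np.sin(np.radians(a))]); print(a,(p-p0).round(1),round(np.radians(a-134),3))
E
```

```text
t: 3.95
ee_pos: [497.7, 55.3, 121.2]
orientation: [1.217, 2.894, 0.002]
ft_force: [0.4, 1.9, 1.3]
width: 41.9
[497.68702028  55.32012391 121.20200916] [0.3798717  1.91318789 1.25981436] [ 0.001  0.007 -0.003 -0.003  0.003  0.04 ]
[497.71519915  55.27856857 120.87205182] [1.70010934 1.7845252  1.93859771] [-0.002  0.009  0.001  0.001 -0.005 -0.001]
134 [0. 0.] 0.0
136 [-2.1 -2.1] 0.035
138 [-4.1 -4.3] 0.07
140 [-6.1 -6.5] 0.105
142 [-7.9 -8.8] 0.14
144 [ -9.7 -11.2] 0.175
146 [-11.4 -13.6] 0.209
148 [-13.  -16.1] 0.244
150 [-14.6 -18.6] 0.279
152 [-16.  -21.2] 0.314
154 [-17.4 -23.9] 0.349
156 [-18.6 -26.6] 0.384
158 [-19.8 -29.3] 0.419
160 [-20.8 -32.1] 0.454
162 [-21.8 -34.9] 0.489
164 [-22.7 -37.7] 0.524
166 [-23.4 -40.6] 0.559
168 [-24.1 -43.5] 0.593
170 [-24.7 -46.4] 0.628
172 [-25.1 -49.3] 0.663
174 [-25.5 -52.3] 0.698
176 [-25.7 -55.2] 0.733
178 [-25.9 -58.2] 0.768
180 [-26.  -61.1] 0.803
182 [-25.9 -64.1] 0.838
184 [-25.7 -67.1] 0.873
```

View pics/s3.png

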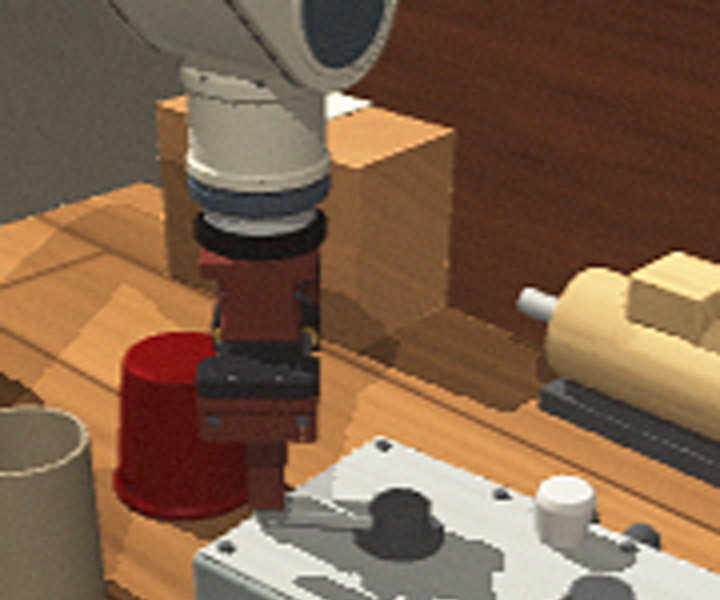

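```bash
python3 -m pendant '[{"dp":[-0.0008,-0.0008,0],"turn":[0,0,0.013],"claw":0.042},{"dp":[-0.0016,-0.0016,0],"turn":[0,0,0.026],"claw":0.042},{"dp":[-0.0016,-0.0016,0],"turn":[0,0,0.026],"claw":0.042}]'
```

```text
t: 4.35
ee_pos: [495.3, 53.2, 119.9]
orientation: [1.18, 2.911, 0.0]
ft_force: [1.8, 2.8, 1.8]
width: 42.2
```

```bash
python3 -m pendant '[{"dp":[-0.0008,-0.0008,0],"turn":[0,0,0.013],"claw":0.042},{"dp":[-0.0016,-0.0016,0],"turn":[0,0,0.026],"claw":0.042},{"dp":[-0.0016,-0.0016,0],"turn":[0,0,0.026],"claw":0.042}]'
```

```text
t: 4.65
ee_pos: [493.3, 51.4, 119.6]
orientation: [-1.142, -2.926, 0.0]
ft_force: [1.4, 1.4, 1.6]
width: 42.0
```

```bash
python3 -m pendant '[{"dp":[-0.0007,-0.0008,0],"turn":[0,0,0.013],"claw":0.042},{"dp":[-0.0015,-0.0016,0],"turn":[0,0,0.026],"claw":0.042},{"dp":[-0.0015,-0.0016,0],"turn":[0,0,0.026],"claw":0.042}]'
```

```text
t: 4.95
ee_pos: [491.8, 49.8, 119.6]
orientation: [-1.104, -2.941, 0.0]
ft_force: [1.7, 0.2, 1.4]
width: 42.0
```

```bash
python3 -c "
from workcell import ctrl;o=ctrl.get_obs();print(o['ft_force'])"
```

```text
[1.74473614 0.22929391 1.42550718]
```

```bash
python3 -m pendant '[{"dp":[-0.0007,-0.0008,0],"turn":[0,0,0.013],"claw":0.042},{"dp":[-0.0014,-0.0017,0],"turn":[0,0,0.026],"claw":0.042},{"dp":[-0.0014,-0.0017,0],"turn":[0,0,0.026],"claw":0.042}]'
```

```text
t: 5.25
ee_pos: [490.3, 48.2, 119.6]
orientation: [-1.066, -2.955, 0.0]
ft_force: [2.0, 0.2, 0.1]
width: 42.3
```

```bash
python3 -m pendant '[{"dp":[-0.0007,-0.0008,0],"turn":[0,0,0.013],"claw":0.042},{"dp":[-0.0014,-0.0017,0],"turn":[0,0,0.026],"claw":0.042},{"dp":[-0.0014,-0.0017,0],"turn":[0,0,0.026],"claw":0.042}]'
```

```text
t: 5.55
ee_pos: [488.9, 46.5, 119.6]
orientation: [-1.027, -2.969, 0.0]
ft_force: [2.7, -0.4, 0.3]
width: 41.9
```

```bash
python3 -m pendant '[{"dp":[-0.0007,-0.0009,0],"turn":[0,0,0.013],"claw":0.042},{"dp":[-0.0013,-0.0018,0],"turn":[0,0,0.026],"claw":0.042},{"dp":[-0.0013,-0.0018,0],"turn":[0,0,0.026],"claw":0.042}]'
```

```text
t: 5.85
ee_pos: [487.6, 44.7, 119.6]
orientation: [-0.989, -2.982, 0.0]
ft_force: [1.6, 1.1, -0.2]
width: 41.9
```

```bash
python3 -m pendant '[{"dp":[-0.0007,-0.0009,0],"turn":[0,0,0.013],"claw":0.042},{"dp":[-0.0013,-0.0018,0],"turn":[0,0,0.026],"claw":0.042},{"dp":[-0.0013,-0.0018,0],"turn":[0,0,0.026],"claw":0.042}]'
```

```text
t: 6.15
ee_pos: [486.3, 42.9, 119.6]
orientation: [-0.95, -2.994, 0.0]
ft_force: [1.2, 0.3, -0.4]
width: 42.0
```

Now at about 144.5°.

```bash
python3 -m pendant '[{"dp":[-0.0006,-0.0009,0],"turn":[0,0,0.013],"claw":0.042},{"dp":[-0.0012,-0.0018,0],"turn":[0,0,0.026],"claw":0.042},{"dp":[-0.0012,-0.0018,0],"turn":[0,0,0.026],"claw":0.042}]'
```

```text
t: 6.45
ee_pos: [485.2, 41.1, 119.6]
orientation: [-0.911, -3.006, 0.0]
ft_force: [1.0, 0.8, -1.3]
width: 42.0
```

```bash
python3 -m pendant '[{"dp":[-0.0006,-0.0009,0],"turn":[0,0,0.013],"claw":0.042},{"dp":[-0.0012,-0.0018,0],"turn":[0,0,0.026],"claw":0.042},{"dp":[-0.0012,-0.0018,0],"turn":[0,0,0.026],"claw":0.042}]'
```

```text
t: 6.75
ee_pos: [484.0, 39.3, 119.6]
orientation: [-0.871, -3.018, 0.0]
ft_force: [1.1, 0.5, -1.6]
width: 41.9
```

```bash
python3 -m pendant '[{"dp":[-0.0006,-0.0009,0],"turn":[0,0,0.013],"claw":0.042},{"dp":[-0.0012,-0.0019,0],"turn":[0,0,0.026],"claw":0.042},{"dp":[-0.0012,-0.0019,0],"turn":[0,0,0.026],"claw":0.042}]'
```

```text
t: 7.05
ee_pos: [482.9, 37.4, 119.7]
orientation: [-0.832, -3.029, 0.0]
ft_force: [1.5, 0.7, -1.7]
width: 42.4
```

```bash
python3 -m pendant '[{"dp":[-0.0006,-0.0009,0],"turn":[0,0,0.013],"claw":0.042},{"dp":[-0.0011,-0.0019,0],"turn":[0,0,0.026],"claw":0.042},{"dp":[-0.0011,-0.0019,0],"turn":[0,0,0.026],"claw":0.042}]'
```

```text
t: 7.35
ee_pos: [481.8, 35.5, 119.7]
orientation: [-0.793, -3.04, 0.0]
ft_force: [1.1, 1.6, -0.9]
width: 41.9
```

```bash
python3 -m pendant '[{"dp":[-0.0005,-0.0009,0],"turn":[0,0,0.013],"claw":0.042},{"dp":[-0.0010,-0.0019,0],"turn":[0,0,0.026],"claw":0.042},{"dp":[-0.0010,-0.0019,0],"turn":[0,0,0.026],"claw":0.042}]'
```

```text
t: 7.65
ee_pos: [480.8, 33.6, 119.7]
orientation: [-0.753, -3.05, 0.0]
ft_force: [0.8, 1.1, -0.4]
width: 41.9
```

```bash
python3 -m pendant '[{"dp":[-0.0005,-0.001,0],"turn":[0,0,0.013],"claw":0.042},{"dp":[-0.0010,-0.0020,0],"turn":[0,0,0.026],"claw":0.042},{"dp":[-0.0010,-0.0020,0],"turn":[0,0,0.026],"claw":0.042}]'
```

```text
t: 7.95
ee_pos: [479.8, 31.6, 119.7]
orientation: [-0.714, -3.059, 0.0]
ft_force: [1.6, 1.4, -0.1]
width: 42.0
```

Now ~153.5°.

```bash
python3 -m pendant '[{"dp":[-0.0005,-0.001,0],"turn":[0,0,0.013],"claw":0.042},{"dp":[-0.0010,-0.0020,0],"turn":[0,0,0.026],"claw":0.042},{"dp":[-0.0010,-0.0020,0],"turn":[0,0,0.026],"claw":0.042}]'
```

```text
t: 8.25
ee_pos: [478.8, 29.6, 119.7]
orientation: [-0.674, -3.068, 0.0]
ft_force: [0.6, 1.5, -0.4]
width: 41.9
```

```bash
python3 -m pendant '[{"dp":[-0.0004,-0.001,0],"turn":[0,0,0.013],"claw":0.042},{"dp":[-0.0009,-0.0020,0],"turn":[0,0,0.026],"claw":0.042},{"dp":[-0.0009,-0.0020,0],"turn":[0,0,0.026],"claw":0.042}]'
```

```text
t: 8.55
ee_pos: [478.0, 27.7, 119.7]
orientation: [0.634, 3.077, 0.0]
ft_force: [1.8, 1.3, -0.5]
width: 42.0
```

```bash
python3 -m pendant '[{"dp":[-0.0004,-0.001,0],"turn":[0,0,0.013],"claw":0.042},{"dp":[-0.0008,-0.0020,0],"turn":[0,0,0.026],"claw":0.042},{"dp":[-0.0008,-0.0020,0],"turn":[0,0,0.026],"claw":0.042}]'
```

```text
t: 8.85
ee_pos: [477.7, 26.2, 119.7]
orientation: [0.594, 3.084, 0.002]
ft_force: [3.0, 6.7, -2.9]
width: 42.3
```

```bash
python3 -m pendant '[{"dp":[-0.0002,-0.0005,0],"turn":[0,0,0],"claw":0.042},{"dp":[-0.0002,-0.0005,0],"turn":[0,0,0],"claw":0.042},{"dp":[-0.0002,-0.0005,0],"turn":[0,0,0],"claw":0.042}]'
```

```text
t: 9.15
ee_pos: [477.6, 26.0, 119.7]
orientation: [0.594, 3.084, 0.002]
ft_force: [5.2, 8.2, -4.3]
width: 42.2
```

```bash
python3 -m pendant '[{"dp":[0.001,0.002,0],"turn":[0,0,0],"claw":0.042},{"dp":[0.0025,0.006,0],"turn":[0,0,0],"claw":0.042},{"dp":[0.004,0.009,0],"turn":[0,0,0],"claw":0.042},{"dp":[0.004,0.009,0],"turn":[0,0,0],"claw":0.042},{"dp":[0.004,0.009,0.03],"turn":[0,0,0],"claw":0.042},{"dp":[0.004,0.009,0.07],"turn":[0,0,0],"claw":0.042},{"dp":[0.004,0.009,0.1],"turn":[0,0,0],"claw":0.042}]'
python3 - <<'E'
from h import *
o=ctrl.get_obs(); print(o["ee_pos"],o["ft_force"]); y=R.from_rotvec(o["orientation"]).as_matrix()[:,1];print(np.arctan2(y[1],y[0]))
s=imaging.get_image("side"); t=imaging.get_image("top")
cv2.imwrite("pics/s4.png",cv2.resize(s["pixels"][60:260,150:350],None,fx=3,fy=3,interpolation=cv2.INTER_CUBIC)[:600])
cv2.imwrite("pics/t4.png",t["pixels"])
E
```

```text
t: 9.85
ee_pos: [480.9, 34.1, 221.3]
orientation: [0.594, 3.085, -0.0]
ft_force: [-0.3, -0.5, 0.1]
width: 42.1
[480.91772324  34.09415796 221.31081716] [-0.28802828 -0.50955273  0.05854079]
1.1901799372308328
```

View pics/s4.png

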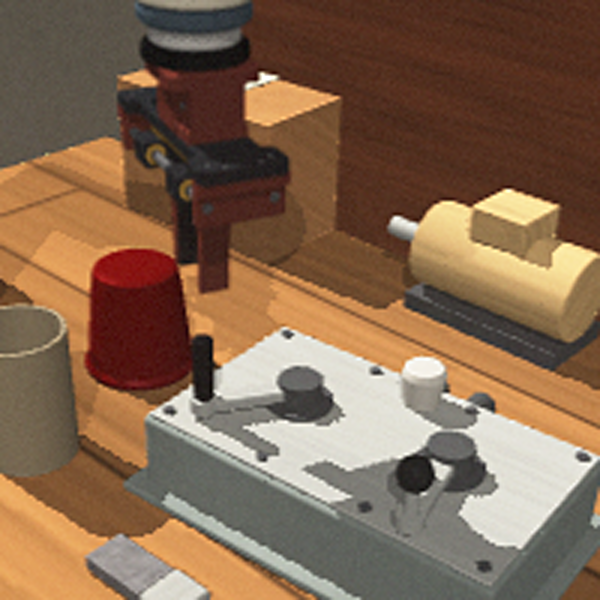

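View pics/t4.png

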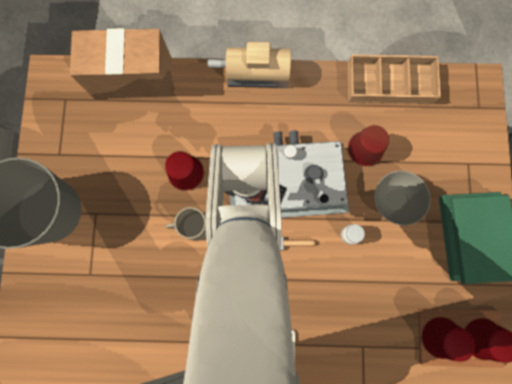

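```bash
python3 - <<'E'
from h import *
d=imaging.get_image("top"); s=imaging.get_image("side")
for n,i in(("top",d),("side",s)):
    h=cv2.cvtColor(i["pixels"],cv2.COLOR_BGR2HSV); m=cv2.inRange(h,(0,150,40),(6,255,255))|cv2.inRange(h,(174,150,40),(180,255,255))
    k,l,st,c=cv2.connectedComponentsWithStats(m)
    for j in range(1,k):
        if st[j,4]>300: print(n,st[j],c[j].round(1))
# project known cyl guess
print([plane(d,375,139,116).round(0),plane(d,368,150,60).round(0)])
cv2.imwrite("pics/pz.png",np.hstack([cv2.resize(d["pixels"][115:215,300:400],None,fx=4,fy=4),cv2.resize(s["pixels"][190:290,320:420],None,fx=4,fy=4)]))
print(tri(d,((545.5)/5+214.5,368.5/5+124.5),s,((415.5)/3+149.5,475.5/3+59.5)), ctrl.get_obs()["qpos"].round(2))
p=np.array([570.3,-155.6])
for a in np.arange(195.5,271,5): print(a,(p+85*np.array([np.cos(np.radians(a)),np.sin(np.radians(a))])).round(1), round(np.radians(a-195.5),3))
E
```

```text
top [ 349  126   40   40 1165] [368.2 145.8]
top [ 165  152   39   38 1122] [183.6 170.5]
top [ 422  317   90   46 3222] [467.4 340.1]
side [ 178  143   36   47 1407] [195.5 166.9]
side [ 356  209   57   63 2639] [385.8 240.6]
[array([ 673., -333.,  116.]), array([ 655., -326.,   60.])]
(array([ 489.85582871, -177.61307303,  134.74836246]), np.float64(1.9389516877823287)) [ 0.05  0.22  1.94 -0.    0.98 -1.14]
195.5 [ 488.4 -178.3] 0.0
200.5 [ 490.7 -185.4] 0.087
205.5 [ 493.6 -192.2] 0.175
210.5 [ 497.1 -198.7] 0.262
215.5 [ 501.1 -205. ] 0.349
220.5 [ 505.7 -210.8] 0.436
225.5 [ 510.7 -216.2] 0.524
230.5 [ 516.2 -221.2] 0.611
235.5 [ 522.2 -225.7] 0.698
240.5 [ 528.4 -229.6] 0.785
245.5 [ 535.1 -232.9] 0.873
250.5 [ 541.9 -235.7] 0.96
255.5 [ 549.  -237.9] 1.047
260.5 [ 556.3 -239.4] 1.134
265.5 [ 563.6 -240.3] 1.222
270.5 [ 571.  -240.6] 1.309
```

View pics/pz.png

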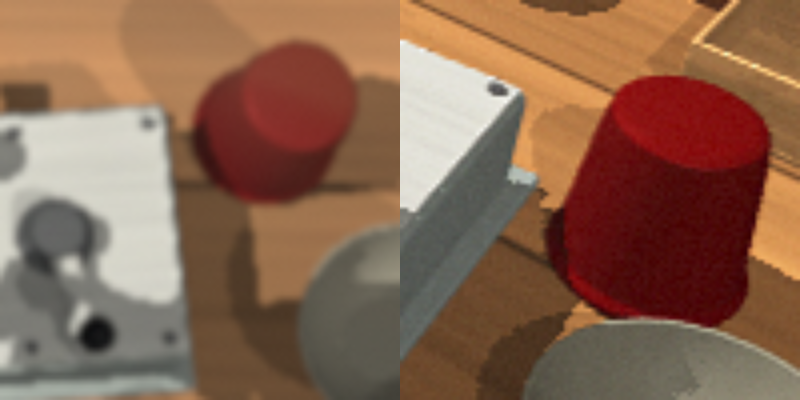

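```bash
python3 -m pendant '[{"dp":[0.0005,-0.012,0],"turn":[0,0,-0.139],"claw":0.047},{"dp":[0.001,-0.024,0],"turn":[0,0,-0.278],"claw":0.047},{"dp":[0.0015,-0.036,0],"turn":[0,0,-0.417],"claw":0.047},{"dp":[0.002,-0.048,0],"turn":[0,0,-0.556],"claw":0.047},{"dp":[0.0025,-0.06,0],"turn":[0,0,-0.695],"claw":0.047},{"dp":[0.003,-0.072,0],"turn":[0,0,-0.834],"claw":0.047},{"dp":[0.0035,-0.084,0],"turn":[0,0,-0.973],"claw":0.047},{"dp":[0.004,-0.096,0],"turn":[0,0,-1.112],"claw":0.047}]'
python3 -m pendant '[{"dp":[0.0005,-0.012,0],"turn":[0,0,-0.139],"claw":0.047},{"dp":[0.001,-0.024,0],"turn":[0,0,-0.278],"claw":0.047},{"dp":[0.0015,-0.036,0],"turn":[0,0,-0.417],"claw":0.047},{"dp":[0.002,-0.048,0],"turn":[0,0,-0.556],"claw":0.047},{"dp":[0.0025,-0.06,0],"turn":[0,0,-0.695],"claw":0.047},{"dp":[0.003,-0.072,0],"turn":[0,0,-0.834],"claw":0.047},{"dp":[0.0035,-0.084,0],"turn":[0,0,-0.973],"claw":0.047},{"dp":[0.004,-0.096,0],"turn":[0,0,-1.112],"claw":0.047}]'
python3 -m pendant '[{"dp":[0,-0.01,0],"turn":[0,0,-0.139],"claw":0.047},{"dp":[0,-0.02,0],"turn":[0,0,-0.269],"claw":0.047},{"dp":[0,-0.02,0],"turn":[0,0,-0.269],"claw":0.047},{"dp":[0,-0.02,0],"turn":[0,0,-0.269],"claw":0.047}]'
python3 - <<'E'
from h import *
o=ctrl.get_obs(); y=R.from_rotvec(o["orientation"]).as_matrix()[:,1];print(np.arctan2(y[1],y[0]),o["ee_pos"],o["qvel"].round(3))
s=imaging.get_image("side"); cv2.imwrite("pics/s5.png",cv2.resize(s["pixels"][60:260,180:380],None,fx=3,fy=3,interpolation=cv2.INTER_CUBIC))
t=imaging.get_image("top"); cv2.imwrite("pics/t5.png",t["pixels"])
E
```

```text
t: 10.85
ee_pos: [483.7, -62.2, 217.7]
orientation: [-2.138, -2.298, 0.003]
ft_force: [0.3, -1.0, -0.3]
width: 47.1
t: 11.65
ee_pos: [487.7, -157.9, 217.6]
orientation: [-3.029, -0.824, 0.005]
ft_force: [-0.4, 0.6, 0.6]
width: 47.1
t: 12.05
ee_pos: [488.1, -177.5, 218.3]
orientation: [-3.112, -0.424, 0.004]
ft_force: [0.2, 1.0, -0.2]
width: 46.7
-1.300089557735443 [ 488.11485157 -177.45554189  218.32587436] [ 0.009 -0.009 -0.002 -0.001  0.001  0.001]
```

View pics/s5.png

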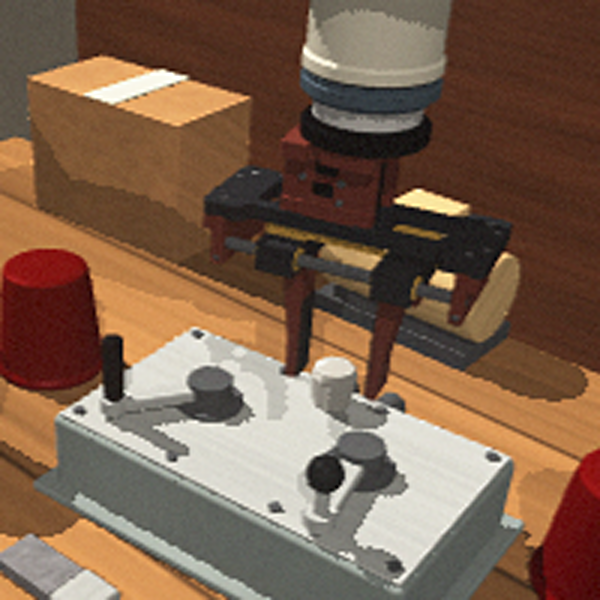

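View pics/t5.png

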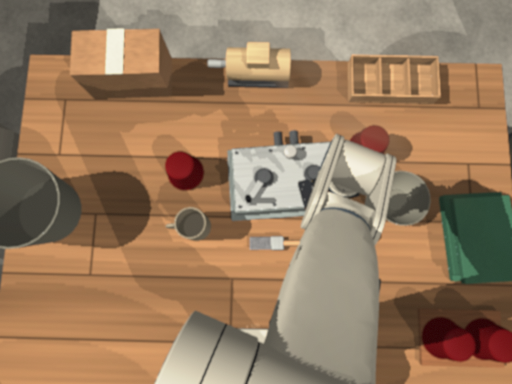

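```bash
python3 -m pendant '[{"dp":[0.001,0,-0.025],"turn":[0,0,0],"claw":0.047},{"dp":[0.001,0,-0.045],"turn":[0,0,0],"claw":0.047},{"dp":[0.001,0,-0.065],"turn":[0,0,0],"claw":0.047},{"dp":[0.001,0,-0.08],"turn":[0,0,0],"claw":0.047},{"dp":[0.001,0,-0.092],"turn":[0,0,0],"claw":0.047},{"dp":[0.001,0,-0.098],"turn":[0,0,0],"claw":0.047},{"dp":[0.001,0,-0.098],"turn":[0,0,0],"claw":0.047}]'
python3 - <<'E'
from h import *
s=imaging.get_image("side"); cv2.imwrite("pics/s6.png",cv2.resize(s["pixels"][60:260,180:380],None,fx=3,fy=3,interpolation=cv2.INTER_CUBIC))
E
```

```text
t: 12.85
ee_pos: [489.6, -177.5, 121.0]
orientation: [-3.113, -0.421, 0.002]
ft_force: [-0.2, -0.2, 0.1]
width: 47.1
```

View pics/s6.png

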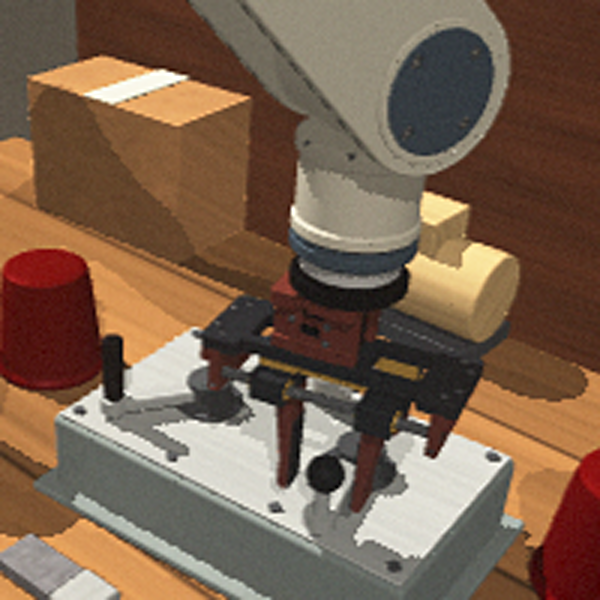

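```bash
python3 -m pendant '[{"dp":[0.001,-0.003,0],"turn":[0,0,0.035],"claw":0.047},{"dp":[0.002,-0.006,0],"turn":[0,0,0.07],"claw":0.047},{"dp":[0.003,-0.009,0],"turn":[0,0,0.105],"claw":0.047},{"dp":[0.004,-0.0112,0],"turn":[0,0,0.14],"claw":0.047},{"dp":[0.004,-0.0112,0],"turn":[0,0,0.14],"claw":0.047}]'
```

```text
t: 13.4
ee_pos: [494.6, -189.2, 122.5]
orientation: [3.076, 0.636, 0.002]
ft_force: [0.6, 0.7, -0.0]
width: 46.6
```

Now at ~203.5°; 2 mm steps.

```bash
python3 -m pendant '[{"dp":[0.0004,-0.001,0],"turn":[0,0,0.012],"claw":0.047},{"dp":[0.0009,-0.002,0],"turn":[0,0,0.025],"claw":0.047},{"dp":[0.0009,-0.002,0],"turn":[0,0,0.025],"claw":0.047}]'
```

```text
t: 13.7
ee_pos: [494.9, -191.0, 121.9]
orientation: [3.068, 0.675, 0.0]
ft_force: [0.3, 0.3, 1.0]
width: 46.8
```

```bash
python3 -m pendant '[{"dp":[0.0004,-0.001,0],"turn":[0,0,0.012],"claw":0.047},{"dp":[0.0009,-0.002,0],"turn":[0,0,0.025],"claw":0.047},{"dp":[0.0009,-0.002,0],"turn":[0,0,0.025],"claw":0.047}]'
```

```text
t: 14.0
ee_pos: [495.8, -193.1, 121.7]
orientation: [3.059, 0.714, -0.0]
ft_force: [-0.3, 2.1, 1.2]
width: 46.9
```

```bash
python3 -m pendant '[{"dp":[0.0005,-0.001,0],"turn":[0,0,0.012],"claw":0.047},{"dp":[0.001,-0.002,0],"turn":[0,0,0.025],"claw":0.047},{"dp":[0.001,-0.002,0],"turn":[0,0,0.025],"claw":0.047}]'
```

```text
t: 14.3
ee_pos: [496.7, -195.1, 121.6]
orientation: [-3.05, -0.752, 0.0]
ft_force: [-1.0, 1.0, 1.1]
width: 46.8
```

```bash
python3 -m pendant '[{"dp":[0.0005,-0.001,0],"turn":[0,0,0.012],"claw":0.047},{"dp":[0.0011,-0.002,0],"turn":[0,0,0.025],"claw":0.047},{"dp":[0.0011,-0.002,0],"turn":[0,0,0.025],"claw":0.047}]'
```

```text
t: 14.6
ee_pos: [497.9, -197.2, 121.6]
orientation: [3.041, 0.79, -0.0]
ft_force: [-1.1, 1.0, 0.4]
width: 47.0
```

```bash
python3 -m pendant '[{"dp":[0.0005,-0.001,0],"turn":[0,0,0.012],"claw":0.047},{"dp":[0.0011,-0.002,0],"turn":[0,0,0.025],"claw":0.047},{"dp":[0.0011,-0.002,0],"turn":[0,0,0.025],"claw":0.047}]'
```

```text
t: 14.9
ee_pos: [499.0, -199.1, 121.6]
orientation: [-3.03, -0.828, 0.0]
ft_force: [-1.0, 1.3, -0.2]
width: 47.0
```

```bash
python3 -m pendant '[{"dp":[0.0012,-0.002,0],"turn":[0,0,0.025],"claw":0.047},{"dp":[0.0024,-0.004,0],"turn":[0,0,0.05],"claw":0.047},{"dp":[0.0024,-0.004,0],"turn":[0,0,0.05],"claw":0.047}]'
python3 - <<'E'
from h import *
s=imaging.get_image("side"); cv2.imwrite("pics/s7.png",cv2.resize(s["pixels"][60:260,180:380],None,fx=3,fy=3,interpolation=cv2.INTER_CUBIC))
o=ctrl.get_obs(); y=R.from_rotvec(o["orientation"]).as_matrix()[:,1]; print(np.arctan2(y[1],y[0]))
p=np.array([570.3,-155.6]);e=o["ee_pos"][:2];a0=np.arctan2(*(e-p)[::-1]);print(np.degrees(a0)%360,np.linalg.norm(e-p))
for k in range(1,25):
    a=a0+np.radians(3*k);print(k*3,(p+85*np.array([np.cos(a),np.sin(a)])-e).round(1),round(np.radians(3*k),3),round(np.degrees(a)%360,1))
E
```

```text
t: 15.2
ee_pos: [501.6, -203.4, 121.7]
orientation: [3.008, 0.904, -0.0]
ft_force: [-0.8, 0.6, 0.4]
width: 47.0
-0.9877658501341453
214.75937650615484 83.69588772665207
3 [ 1.6 -4.3] 0.052 217.8
6 [ 4.4 -7.8] 0.105 220.8
9 [  7.4 -11.1] 0.157 223.8
12 [ 10.5 -14.2] 0.209 226.8
15 [ 13.9 -17.2] 0.262 229.8
18 [ 17.3 -20. ] 0.314 232.8
21 [ 20.9 -22.6] 0.367 235.8
24 [ 24.7 -25. ] 0.419 238.8
27 [ 28.5 -27.2] 0.471 241.8
30 [ 32.5 -29.2] 0.524 244.8
33 [ 36.6 -31. ] 0.576 247.8
36 [ 40.8 -32.5] 0.628 250.8
39 [ 45.  -33.9] 0.681 253.8
42 [ 49.3 -35. ] 0.733 256.8
45 [ 53.6 -35.9] 0.785 259.8
48 [ 58.  -36.6] 0.838 262.8
51 [ 62.5 -37. ] 0.89 265.8
54 [ 66.9 -37.3] 0.942 268.8
57 [ 71.4 -37.2] 0.995 271.8
60 [ 75.8 -37. ] 1.047 274.8
63 [ 80.2 -36.5] 1.1 277.8
66 [ 84.6 -35.8] 1.152 280.8
69 [ 89.  -34.8] 1.204 283.8
72 [ 93.3 -33.7] 1.257 286.8
```

View pics/s7.png

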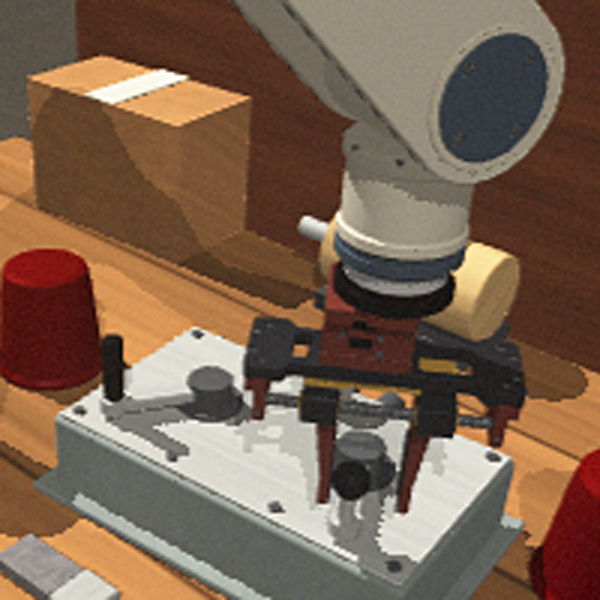

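```bash
python3 -m pendant '[{"dp":[0.002,-0.004,0],"turn":[0,0,0.052],"claw":0.047},{"dp":[0.0045,-0.0078,0],"turn":[0,0,0.105],"claw":0.047},{"dp":[0.0074,-0.0111,0],"turn":[0,0,0.157],"claw":0.047},{"dp":[0.0105,-0.0142,0],"turn":[0,0,0.209],"claw":0.047},{"dp":[0.0139,-0.0172,0],"turn":[0,0,0.262],"claw":0.047},{"dp":[0.0173,-0.02,0],"turn":[0,0,0.314],"claw":0.047},{"dp":[0.0209,-0.0226,0],"turn":[0,0,0.367],"claw":0.047},{"dp":[0.0247,-0.025,0],"turn":[0,0,0.419],"claw":0.047}]'
```

```text
t: 16.05
ee_pos: [526.1, -227.9, 121.6]
orientation: [-2.754, -1.511, 0.0]
ft_force: [-1.1, 2.1, 1.3]
width: 47.2
```

Now from 238.8° to ~259.8°.

```bash
python3 -m pendant '[{"dp":[0.0038,-0.0022,0],"turn":[0,0,0.052],"claw":0.047},{"dp":[0.0078,-0.0042,0],"turn":[0,0,0.105],"claw":0.047},{"dp":[0.0119,-0.006,0],"turn":[0,0,0.157],"claw":0.047},{"dp":[0.0161,-0.0075,0],"turn":[0,0,0.209],"claw":0.047},{"dp":[0.0203,-0.0089,0],"turn":[0,0,0.262],"claw":0.047},{"dp":[0.0246,-0.01,0],"turn":[0,0,0.314],"claw":0.047},{"dp":[0.0289,-0.0109,0],"turn":[0,0,0.367],"claw":0.047},{"dp":[0.0289,-0.0109,0],"turn":[0,0,0.367],"claw":0.047}]'
python3 - <<'E'
from h import *
o=ctrl.get_obs(); print(o["ee_pos"],o["ft_force"])
s=imaging.get_image("side"); cv2.imwrite("pics/s8.png",cv2.resize(s["pixels"][60:260,180:380],None,fx=3,fy=3,interpolation=cv2.INTER_CUBIC))
E
```

```text
t: 16.85
ee_pos: [555.4, -239.2, 121.6]
orientation: [2.433, 1.986, 0.0]
ft_force: [-0.5, 0.4, 0.7]
width: 47.0
[ 555.41987034 -239.20037222  121.60436952] [-0.51592098  0.35035199  0.66843924]
```

View pics/s8.png

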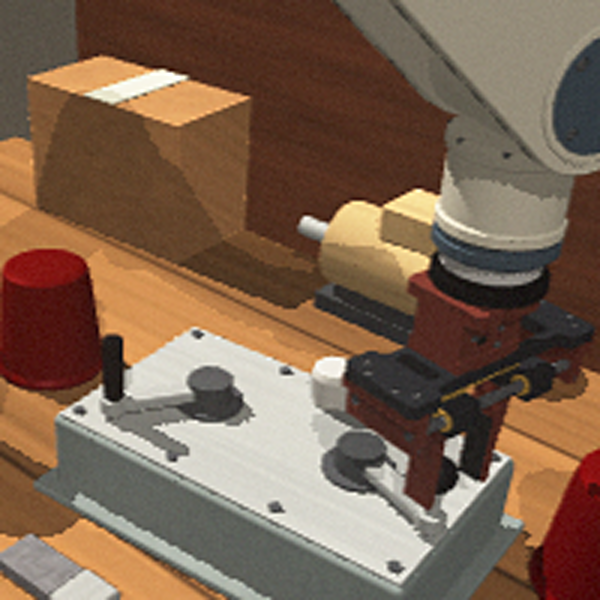

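```bash
python3 -m pendant '[{"dp":[0.0022,-0.0004,0],"turn":[0,0,0.026],"claw":0.047},{"dp":[0.0044,-0.0007,0],"turn":[0,0,0.052],"claw":0.047},{"dp":[0.0067,-0.0009,0],"turn":[0,0,0.078],"claw":0.047},{"dp":[0.0089,-0.0011,0],"turn":[0,0,0.105],"claw":0.047},{"dp":[0.0089,-0.0011,0],"turn":[0,0,0.105],"claw":0.047}]'
```

```text
t: 17.4
ee_pos: [564.2, -240.2, 121.6]
orientation: [2.325, 2.112, -0.0]
ft_force: [-1.7, -0.9, 0.7]
width: 47.0
```

```bash
python3 -m pendant '[{"dp":[0.0011,-0.0001,0],"turn":[0,0,0.013],"claw":0.047},{"dp":[0.0022,-0.0001,0],"turn":[0,0,0.026],"claw":0.047},{"dp":[0.0022,-0.0001,0],"turn":[0,0,0.026],"claw":0.047}]'
```

```text
t: 17.7
ee_pos: [566.2, -240.2, 121.7]
orientation: [2.298, 2.142, -0.0]
ft_force: [-2.4, -2.1, 0.5]
width: 46.9
```

```bash
python3 -m pendant '[{"dp":[0.0011,-0.0001,0],"turn":[0,0,0.013],"claw":0.047},{"dp":[0.0022,-0.0001,0],"turn":[0,0,0.026],"claw":0.047},{"dp":[0.0022,-0.0001,0],"turn":[0,0,0.026],"claw":0.047}]'
```

```text
t: 18.0
ee_pos: [568.4, -240.3, 121.7]
orientation: [2.27, 2.172, -0.0]
ft_force: [-2.3, -1.9, -1.0]
width: 47.4
```

```bash
python3 -m pendant '[{"dp":[0.0011,0,0],"turn":[0,0,0.013],"claw":0.047},{"dp":[0.0022,0,0],"turn":[0,0,0.026],"claw":0.047},{"dp":[0.0022,0,0],"turn":[0,0,0.026],"claw":0.047}]'
```

```text
t: 18.3
ee_pos: [570.7, -240.3, 121.7]
orientation: [2.241, 2.201, -0.0]
ft_force: [-1.8, -2.2, -0.7]
width: 47.2
```

Now at 270.4°.

```bash
python3 -m pendant '[{"dp":[0.0011,0.0001,0],"turn":[0,0,0.013],"claw":0.047},{"dp":[0.0022,0.0001,0],"turn":[0,0,0.026],"claw":0.047},{"dp":[0.0022,0.0001,0],"turn":[0,0,0.026],"claw":0.047}]'
```

```text
t: 18.6
ee_pos: [572.9, -240.1, 121.7]
orientation: [2.213, 2.23, 0.0]
ft_force: [-2.0, -1.6, 0.2]
width: 47.0
```

```bash
python3 -m pendant '[{"dp":[0.0011,0.0001,0],"turn":[0,0,0.013],"claw":0.047},{"dp":[0.0022,0.0001,0],"turn":[0,0,0.026],"claw":0.047},{"dp":[0.0022,0.0001,0],"turn":[0,0,0.026],"claw":0.047}]'
```

```text
t: 18.9
ee_pos: [575.1, -240.0, 121.7]
orientation: [2.184, 2.258, 0.0]
ft_force: [-2.2, -1.4, -0.4]
width: 47.2
```

```bash
python3 -m pendant '[{"dp":[0.0011,0.0001,0],"turn":[0,0,0.013],"claw":0.047},{"dp":[0.0022,0.0002,0],"turn":[0,0,0.026],"claw":0.047},{"dp":[0.0022,0.0002,0],"turn":[0,0,0.026],"claw":0.047}]'
```

```text
t: 19.2
ee_pos: [577.0, -239.7, 121.6]
orientation: [-2.154, -2.287, 0.001]
ft_force: [-3.6, -3.2, 1.8]
width: 46.8
```

```bash
python3 -m pendant '[{"dp":[0.0008,0.0001,0],"turn":[0,0,0.009],"claw":0.047},{"dp":[0.0015,0.0001,0],"turn":[0,0,0.018],"claw":0.047},{"dp":[0.0015,0.0001,0],"turn":[0,0,0.018],"claw":0.047}]'
```

```text
t: 19.5
ee_pos: [577.6, -239.5, 121.6]
orientation: [-2.133, -2.304, 0.002]
ft_force: [-5.9, -2.2, 1.8]
width: 47.0
```

```bash
python3 -m pendant '[{"dp":[0.0007,0.0001,0],"turn":[0,0,0],"claw":0.047},{"dp":[0.0012,0.0001,0],"turn":[0,0,0],"claw":0.047},{"dp":[0.0012,0.0001,0],"turn":[0,0,0],"claw":0.047},{"dp":[0.0012,0.0001,0],"turn":[0,0,0],"claw":0.047}]'
```

```text
t: 19.9
ee_pos: [578.1, -239.6, 121.5]
orientation: [-2.132, -2.303, 0.003]
ft_force: [-8.7, -3.4, 3.8]
width: 47.3
```

```bash
python3 -m pendant '[{"dp":[-0.002,0,0],"turn":[0,0,0],"claw":0.047},{"dp":[-0.006,0,0],"turn":[0,0,0],"claw":0.047},{"dp":[-0.0105,0,0],"turn":[0,0,0],"claw":0.047},{"dp":[-0.0105,0,0],"turn":[0,0,0],"claw":0.047},{"dp":[-0.0105,0,0.03],"turn":[0,0,0],"claw":0.047},{"dp":[-0.0105,0,0.07],"turn":[0,0,0],"claw":0.047},{"dp":[-0.0105,0,0.11],"turn":[0,0,0],"claw":0.047},{"dp":[-0.0105,0,0.14],"turn":[0,0,0],"claw":0.047}]'
python3 -m pendant '[{"dp":[-0.03,-0.03,0.02],"turn":[0,0,0],"claw":0.047},{"dp":[-0.06,-0.06,0.02],"turn":[0,0,0],"claw":0.047},{"dp":[-0.09,-0.09,0.02],"turn":[0,0,0],"claw":0.047},{"dp":[-0.12,-0.12,0.02],"turn":[0,0,0],"claw":0.047},{"dp":[-0.15,-0.15,0.02],"turn":[0,0,0],"claw":0.047},{"dp":[-0.15,-0.15,0.02],"turn":[0,0,0],"claw":0.047},{"dp":[-0.15,-0.15,0.02],"turn":[0,0,0],"claw":0.047},{"dp":[-0.15,-0.15,0.02],"turn":[0,0,0],"claw":0.047}]'
python3 - <<'E'
from h import *
s=imaging.get_image("side"); cv2.imwrite("pics/s9.png",s["pixels"])
t=imaging.get_image("top"); cv2.imwrite("pics/t9.png",t["pixels"]); cv2.imwrite("pics/t9z.png",cv2.resize(t["pixels"][125:225,215:355],None,fx=5,fy=5,interpolation=cv2.INTER_CUBIC))
E
```

```text
t: 20.7
ee_pos: [570.2, -239.6, 264.5]
orientation: [2.132, 2.303, 0.002]
ft_force: [0.8, 0.2, -0.1]
width: 47.1
t: 21.5
ee_pos: [420.1, -389.0, 281.8]
orientation: [2.134, 2.306, 0.001]
ft_force: [-0.1, -0.7, -0.2]
width: 47.0
```

View pics/s9.png

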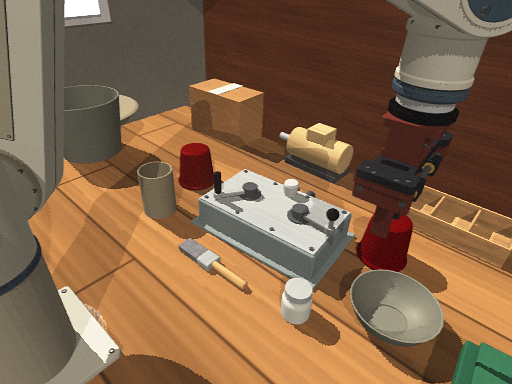

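View pics/t9.png

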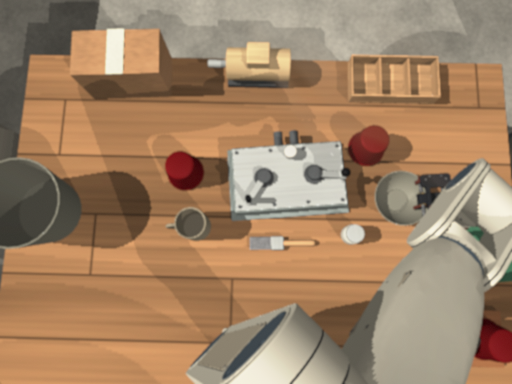

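View pics/t9z.png

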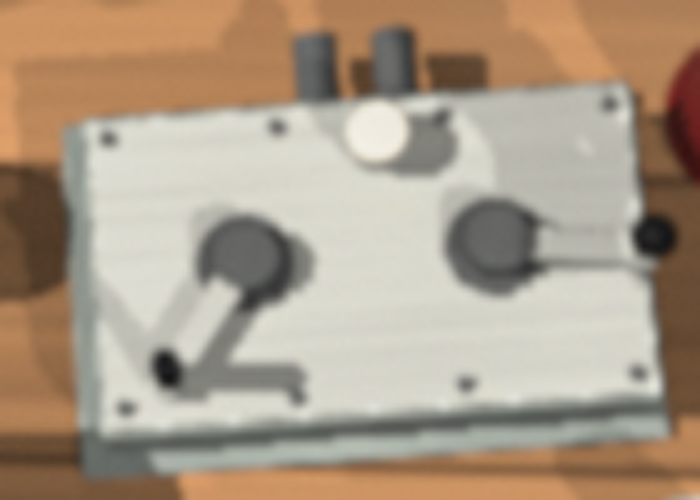

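```bash
python3 - <<'E'
from h import *
d=imaging.get_image("top"); s=imaging.get_image("side")
T=lambda u,v:((u+.5)/5+214.5,(v+.5)/5+124.5)
for p in (tri(d,T(655,235),s,(333,214.5))[0],plane(d,*T(655,235),137)):
    q=p[:2]-[570.3,-155.6];print(p,np.linalg.norm(q),np.radians(np.degrees(np.arctan2(q[1],q[0]))%360-190)-.097)
p=plane(d,*T(168,365),155);q=p[:2]-[555.7,-6.4];print(p,np.linalg.norm(q),np.arctan2(q[1],q[0])-np.radians(75)-.097)
o=ctrl.get_obs();print(o["t"],o["qvel"].round(3),o["ft_force"])
E
```

```text
[ 568.70103373 -241.22482888  135.1961791 ] 85.63975719868867 1.2805914758952166
[ 567.68514365 -240.06168531  137.        ] 84.50215239070918 1.2683142037386308
[482.85637046  37.43455987 155.        ] 85.01566328261424 1.1938813139423259
21.7 [-0.006 -0.001  0.003 -0.001 -0.    -0.001] [0.41226724 0.0350792  0.05899427]
```

Release lever measures about 1.27 rad and the isolator about 1.19 rad. The arm is clear and still, so I am handing in.

```bash
python3 -c "
from workcell import ctrl; print(ctrl.close_job())"
```

```text
the job is handed in; nothing more can be done
None
```

Both levers are over against their stops, and I handed the job in at about 21.7 s of the 64 s allowed. Handing in returns no verdict.

- **Isolator lever:** I swung it counter-clockwise with the fingers loosely around the post until the force rose from about 2 N to about 10 N. I then backed off and left it there. The last picture puts it at about 1.19 rad.
- **Guard-release lever:** it came free past its lock without a jump in force. I swung it until it met its stop, at about 9 N, then let go. The last pictures put it at about 1.27–1.28 rad; the stop is given as 1.25, so this agrees within measuring error.
- **Forces:** the highest reading was about 11 N in total, sideways and vertical together, and only at the end of a move.
- **End state:** the arm is clear of everything, still, and reads about 0 N. By eye, the pots, jug, bowl, jar, brush and cup stand where they stood in the first pictures; I did not measure them.

No check failed. The two-view position fixes disagreed by 2–5 mm, which is close to the stated 2 mm calibration error.

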